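Lock up a printing block with the key and hold it

ROBOT

A 6-joint arm with a two-finger parallel gripper is mounted at the origin on the work surface. World frame = base frame: x ahead of the robot, y to its left, z up, the work surface at z = 0. Lengths are in m, angles in rad, forces in N, time in s.
With the tool pointing down it reaches from about 0.3 to 0.875 m from the base axis. Payload 6.4 kg.
Tool frame: the origin (TCP) lies at the very end of the fingers, on their centre line; the grasp point (between the pads) lies 19 mm behind it; z points along the fingers, y is the line along which they close (so a half turn about z gives the same grasp; the last joint's range is limited). The gripper opens to 85 mm and grips with 20 to 120 N. Pads are 22 mm wide; open, the fingers measure 114 mm over their backs; the gripper's body (76 mm by 85 mm) begins 54 mm behind the grasp point. The pads swing forward as they close: fully open they stand 13 mm farther back than shut.
Start: joints at [1.079, 0.181, 1.607, -0, 1.354, -0.206], TCP at [0.162, 0.552, 0.231] pointing down, gripper open.
Joint ranges: [-2.99, 2.99], [-0.89, 2.07], [0.3, 2.58], [-1.14, 4.28], [0, 2.63], [-3.12, 3.12]. Speed limits (rad/s): [2.57, 2.57, 3.01, 3.14, 3.14, 3.14].

INTERFACE

Orientations are given as a unit quaternion [w, x, y, z].
In Python, from bench import ctrl gives the robot as it stands.
- The arm moves only by the tool jog_arm, never from a script. Its argument "series" is a list that holds one entry, the list of rows, each a list of 7 numbers: the shift along the tool's x, y, z in mm, then the turn, a rotation vector about the tool's x, y, z in rad, then the finger opening in mm, from 0 to 85.4. In form: [[[tx, ty, tz, rx, ry, rz, gripper], ...]]. A call has exactly 10 rows; each row shifts and turns the commanded pose from where the row before left it, along the tool's axes as they then stand; what a row does not reach is not made up. A row lasts 1/10 s, in which the tool goes at most 50 mm and 8.59 degrees, less where a joint would pass 70% of its speed; a pose out of reach is approached as far as the arm can. A call with a gripper value outside its range is refused whole. The fingers move at their own pace and stop on an object; the grip force is fixed at half the most. Time passes only in rows, so rows that do not move let the fingers close, or fill a call up. It gives the time, the measured TCP pose, the force, the opening and the grip force at its end, in the units of the state.
- ctrl.get_obs(): the state, without advancing time (a new reading comes with each control period).
- ctrl.camera(name): name is "scene" or "top" or "wrist"; returns a dict with "frame" (384x512x3 uint8, blue, green, red), "z_map" (384x512 float32, m along the optical axis (not along the pixel's ray), 0 where there is no reading), "fx", "fy", "cx", "cy" (pixels), "k1" (the pictures are not rectified: a ray, as slopes to the right and down, at radius r is drawn at 1 + k1 r^2 times it, then the intrinsics apply), "xyz" and "rotation" of the camera in the world. Camera axes: x right, y down, z forward; pixel columns grow to the right and rows downward; lengths in m; the calibration is good to about 2 mm. A picture is of the moment at which its call begins.
- ctrl.hand_in(): hands the job in; it is judged then, once.
The state is a dict: "time_s": time; "q": joint angles; "dq": joint speeds; "joint_efforts": joint torques, N m; "eef_pos": TCP position; "eef_rot": TCP orientation; "wrist_force": force on the tool from outside, world axes, zero at the start; "torque": the same for the moment, N m; "opening": opening from 0.0 (shut) to 1.0 (fully open); "grasp_force": force on a finger pad.
Only numpy, scipy, OpenCV 4.12 (cv2) and the standard library are available. Lean on these libraries where they do the work, as an engineer would, in place of code of your own. Each camera call takes 0.05 s, during which the arm holds its last target. There are 200 camera calls.

TASK

Take the printing block from the sloping rest and set it, dark printing face up, flat in the pocket of the steel lock-up bed, long way between jaw and end stop (either end first), and let go of it. Then take the T-key from its stand, push it fully home in the keyhole past the sticky pins, turn it a quarter turn clockwise seen from above so that the jaw closes on the block, and hold it there: the lock springs back, so finish with the key still gripped, home and turned. Leave the ink jar, the roller and the palette knife where they are.

Things in the scene. Friction and masses are not known exactly. Their poses are not given: they have to be found in the camera images.
- bed: Steel lock-up bed fixed on the table: plate 12 mm thick, from x = -105 to +120 and y = -60 to +60 mm of its origin (on the table). Own x points from the lock (x = -62) to the end stop, a bar across the plate (inner face x = +100, top z = 34 mm). Lock housing: square, 64 mm wide, top z = 38 mm.
- seat (a point): On the pocket floor (12 mm over the table, bed x = +55, y = 0): where the block's origin is when it lies hard against the end stop; bed axes. Pocket 102 mm long from open jaw to stop, so the block may lie up to 12 mm short (-x). Sideways: guide posts 58 mm apart inside, 10 mm thick, 14 mm tall, at bed x = 10..26 and 84..100; a finger has 58 mm of room between them on each side.
- jaw_face (a point): Middle of the jaw's face at its foot; bar 54 mm wide, top 31 mm over the table. Face at bed x = -2 when the lock is at 0; moves 11.5 mm towards the stop as the lock turns from 0 to 1.6 and pushes the block along. Follows the lock.
- keyhole (a point): Centre of the keyhole's mouth in the top face of the brass lock, 40 mm over the table, at bed x = -62. Turns with the lock: x runs along the slot (bed x with the lock at 0), z up. Slot 13.2 x 7.2 mm, chamfered 2 mm, 28 mm deep, straight down. Two sprung sticky pins stand 2.3 mm into it from the long sides, 8 and 14 mm down; passing them takes 5 to 20 N, less when twisting 3 degrees to and fro.
- lock (a joint): Turn of the lock, rad: 0 at rest (slot along bed x), grows clockwise seen from above, end stop at 1.6. A spring turns it back (0.08 N m per rad, plus 0.02 N m of friction). The key has play in the slot: the turned lock lags about 0.15 rad behind the key.
- rest: Wooden sloping rest fixed on the table, foot 120 x 60 x 6 mm; its top, 30 mm wide, slopes 30 degrees, rising along its own +x, with a lip at the low end. Origin on the table under the middle of the slope. The block overhangs it 11 mm on each side.
- block: Printing block, plywood with a dark lino printing face, 90 x 52 x 24 mm (x, y, z), 0.08 to 0.15 kg. Origin: centre of its underside (bare plywood back); own z points out of the printing face (its top). Starts on the rest, face outwards, tilted 30 degrees, own x up the slope; a tool tilted to match can grip it across its 52 mm.
- stand: Wooden key stand fixed on the table, 70 x 56 x 30 mm, origin at the centre of its underside; the key stands in the pocket (16 x 10 mm, 26 mm deep) in its top.
- key: Steel T-key, upright, 77 mm long, 0.06 to 0.13 kg, same when turned half round. Origin: centre of the blade's tip; z up. Nose 9 x 3.5 mm to z = 6, blade 12 x 6 mm (x, y) to z = 22, collar 20 mm diameter to 27, stem 10 mm to 46, flat bow 30 x 8 mm (x, y) z = 45..77, gripped across its 8 mm. Tip 8 mm over the table in the stand; fully home: collar on the lock, tip 22 mm below the mouth.
- jar: Glass ink jar with a dark lid, 64 mm diameter, 85 mm tall, standing at the far side. Origin: centre of its underside. Leave alone.
- roller: Ink roller, black rubber roll 36 mm diameter x 90 mm with a wooden handle, lying at the far side. Origin under the middle of the roll. Leave alone.
- knife: Palette knife lying at the far side beyond the bed. Leave alone.
Not all that is in view belongs to the job. There is more than one size of the key; the one meant has the size given above.

How it is judged:
By the outcome, as a careful person would: the job done as asked, in the order asked, and still so for the second after the job is handed in, while the arm keeps its last pose, push and grip.
It also fails if it takes over 67 s, if anything falls off the work surface, if the arm or the gripper's body presses on something with over 40 N, if the wrist force passes 120 N, or if a joint passes its speed limit or range.

## Working session

There is one attempt and no reset: what is moved stays moved. The work goes in short steps, Python scripts to look and compute and a tool call to move; the robot and the scene stay as the last step left them, time stands still between calls to the robot, and variables do not carry over. Pictures are saved under pics/ and viewed, at most 10 in all, crops included, and the job is handed in when it is done.

Besides the shell and the picture viewer there is one more tool, called by a JSON object that holds its "op" and its "data". jog_arm: Moves the arm, as the interface text tells. Its arguments: {"type":"object","properties":{"series":{"type":"array"}},"required":["series"]}

```bash
ls; mkdir -p pics; python3 - <<'E'
from bench import ctrl
import cv2,numpy as np,pickle
o=ctrl.get_obs();print(o)
d={}
for n in("scene","top","wrist"):
    c=ctrl.camera(n);d[n]=c;cv2.imwrite(f"pics/{n}0.png",c["frame"])
    print(n,{k:np.round(c[k],4).tolist() for k in c if k not in("frame","z_map")})
pickle.dump(d,open("c0.pkl","wb"))
cv2.imwrite("pics/both0.png",cv2.resize(np.vstack([d["scene"]["frame"],d["top"]["frame"]]),None,fx=.78,fy=.78))
E
```

```text
pics
{'time_s': 0.0, 'q': array([ 1.07872036e+00,  1.81539257e-01,  1.60800285e+00, -1.74153417e-05,
        1.35381423e+00, -2.06278123e-01]), 'dq': array([0.00039836, 0.00136442, 0.00120048, 0.00228892, 0.00010463,
       0.0009051 ]), 'joint_efforts': array([-5.12508632e-04, -4.44886243e+01, -3.51332259e+01, -3.39339740e-04,
        9.30198119e-03, -3.25691133e-05]), 'eef_pos': array([0.1618141 , 0.55118309, 0.23038766]), 'eef_rot': array([-2.93710776e-04,  1.42411163e-01,  9.89807195e-01, -8.31534730e-04]), 'wrist_force': array([-0.30620222, -1.11007462, -1.10034927]), 'torque': array([ 0.01658203, -0.00109473,  0.0112753 ]), 'grasp_force': 0.0, 'opening': 1.0006923368801268}
scene {'fx': 428.4756, 'fy': 428.4756, 'cx': 254.6593, 'cy': 190.1221, 'k1': 0.0253, 'xyz': [1.2342, -0.7912, 0.7597], 'rotation': [-0.424, 0.8441, 0.2903, -0.1531]}
top {'fx': 364.087, 'fy': 364.087, 'cx': 251.645, 'cy': 185.0653, 'k1': -0.0404, 'xyz': [0.4743, -0.0196, 1.0241], 'rotation': [-0.0607, 0.7066, -0.7023, 0.0616]}
wrist {'fx': 285.0491, 'fy': 285.0491, 'cx': 255.4069, 'cy': 190.3932, 'k1': 0.0078, 'xyz': [0.0871, 0.5749, 0.3736], 'rotation': [0.1233, 0.7915, 0.5917, 0.0909]}
```

View pics/top0.png

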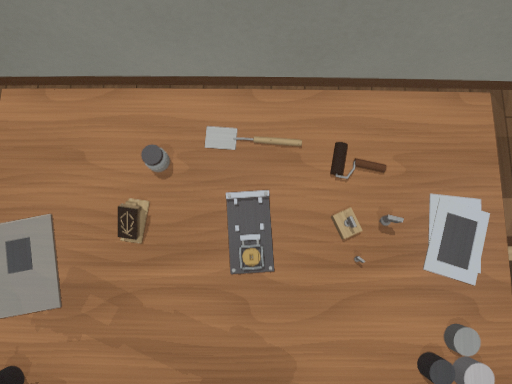

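View pics/scene0.png

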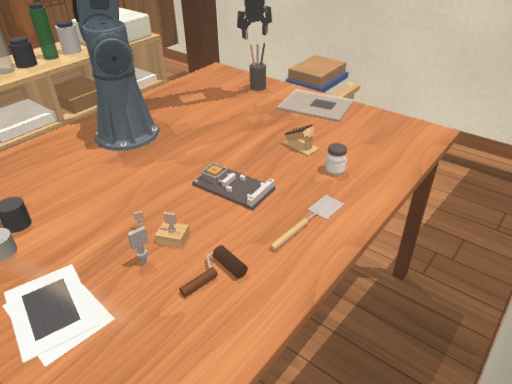

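The top view shows the bed with its brass lock at (251,257) and end stop at (247,195). The block on the rest is at (132,221), and the stand with its key is at (348,223). Loose keys of other sizes lie at (392,220) and (360,260). In the scene view the stand is at (171,230).

```bash
cat > h.py <<'E'
import numpy as np,cv2,pickle
from scipy.spatial.transform import Rotation as R
def rot(q): return R.from_quat(np.roll(q,-1))
def K(c): return np.array([[c["fx"],0,c["cx"]],[0,c["fy"],c["cy"]],[0,0,1]]),np.array([c["k1"],0,0,0.])
def rays(c,uv):
    k,d=K(c);p=cv2.undistortPoints(np.asarray(uv,float).reshape(-1,1,2),k,d)[:,0]
    return np.c_[p,np.ones(len(p))]
def cloud(c):
    h,w=c["z_map"].shape;v,u=np.mgrid[:h,:w]
    r=rays(c,np.c_[u.ravel(),v.ravel()])*c["z_map"].reshape(-1,1)
    P=rot(c["rotation"]).apply(r)+c["xyz"];P[c["z_map"].ravel()==0]=np.nan
    return P.reshape(h,w,3)
def plane(c,uv,z):  # pixel to world at height z
    d=rot(c["rotation"]).apply(rays(c,uv));return c["xyz"]+d*((z-c["xyz"][2])/d[:,2:])
def proj(c,X):
    k,d=K(c);return cv2.projectPoints(rot(c["rotation"]).inv().apply(np.atleast_2d(X)-c["xyz"]),np.zeros(3),np.zeros(3),k,d)[0][:,0]
def rect(P):  # min-area rectangle in mm
    (x,y),(a,b),t=cv2.minAreaRect((P[:,:2]*1000).astype(np.float32));return np.round([x,y,a,b,t],1)
E
python3 - <<'E'
from h import *
d=pickle.load(open("c0.pkl","rb"))
t=d["top"];s=d["scene"];C=cloud(t);S=cloud(s)
print("table z top",np.nanmedian(C[290:330,150:350,2]),"scene",np.nanmedian(S[270:300,100:180,2]))
for n,(u0,u1,v0,v1) in dict(bed=(218,284,180,282),rest=(105,160,190,250),stand=(328,370,200,245),bigkey=(375,410,205,235),small=(350,370,250,272)).items():
    P=C[v0:v1,u0:u1].reshape(-1,3);z=P[:,2]*1000
    print(n,"hist",np.histogram(z,[3,8,16,22,28,32,36,40,45,60,70,80,90,120])[0])
    for lo,hi in((4,200),(8,16),(28,32),(32,36.5),(36.5,45),(45,100)):
        Q=P[(z>lo)&(z<hi)]
        if len(Q)>8: print("  ",lo,hi,len(Q),rect(Q),np.round(Q.mean(0)*1000,1))
ims=[cv2.resize(t["frame"][v:v+h,u:u+w],(400,300),interpolation=cv2.INTER_CUBIC) for u,v,w,h in((190,180,133,100),(100,190,67,50),(325,200,67,50))]
ims.append(cv2.resize(s["frame"][190:280,110:230],(400,300),interpolation=cv2.INTER_CUBIC))
cv2.imwrite("pics/m1.png",np.vstack([np.hstack(ims[:2]),np.hstack(ims[2:])]))
E
```

```text
table z top -8.091950784061552e-05 scene -0.001847971987781305
bed hist [ 212 2467   98  176  130  228  233  124    1    0    0    0    0]
   4 200 3556 [527.9 -17.9 181.4 278.9  89.6] [520.7 -14.4  17.5]
   8 16 2467 [522.7 -14.5 222.6 120.3   4.1] [521.  -14.4  12. ]
   28 32 130 [537.  -30.2 206.4 112.5  15.3] [540.7 -13.9  30.2]
   32 36.5 255 [526.2 -13.6 207.  118.7   4. ] [586.7  -9.3  34.2]
   36.5 45 330 [525.4 -16.7 205.5 112.3   4.3] [464.1 -18.6  39.5]
rest hist [429  61   3   4   3   8  11  58 215 214 178  98   0]
   4 200 1139 [555.4 315.8 164.7 152.3   1.5] [548.7 301.8  46.1]
   8 16 61 [549.5 304.9  57.6 116.6  81.5] [550.2 291.8   9.1]
   36.5 45 69 [520.8 310.3  52.   41.4  81.6] [507.2 308.1  42. ]
   45 100 705 [551.4 305.9  52.7  95.1  81.4] [551.6 304.2  66.4]
stand hist [ 95  20  11  64 319  82   6   3   9  13  11  43   0]
   4 200 615 [ 557.5 -289.2  108.6  109.3    2.1] [ 545.8 -279.5   33.8]
   8 16 20 [ 533.5 -257.9   63.4    1.5   24. ] [ 532.9 -258.1   11.8]
   28 32 319 [ 547.2 -282.7   70.7   56.7   25.2] [ 546.9 -280.5   30. ]
   32 36.5 82 [ 547.2 -281.3   69.1   55.3   22.8] [ 547.4 -279.6   33.1]
   36.5 45 9 [ 543.  -278.3   11.2    7.7   42.2] [ 543.7 -278.3   39.2]
   45 100 76 [ 546.5 -282.    30.1    8.8   24.4] [ 546.  -280.8   76.2]
bigkey hist [57  3  0  0  2 10 22  5  3 11 15 15 90]
   4 200 194 [ 551.6 -413.9  101.2   70.4   86.7] [ 550.8 -384.7   72.7]
   32 36.5 14 [ 546.4 -380.4   27.6   11.6   60.5] [ 547.4 -378.7   35. ]
   36.5 45 23 [ 548.3 -380.4   26.5   14.    58.2] [ 547.6 -381.8   38.5]
   45 100 60 [ 548.9 -381.8   41.4   10.6   61.4] [ 551.1 -377.3   79.5]
small hist [15  1  9  1  1  1  3  4 24  0  0  0  0]
   4 200 48 [ 453.2 -320.    43.1   35.1   84.9] [ 449.1 -307.8   40. ]
   45 100 24 [ 449.1 -308.2   21.4    5.9   53. ] [ 449.5 -307.3   55.5]
```

View pics/m1.png

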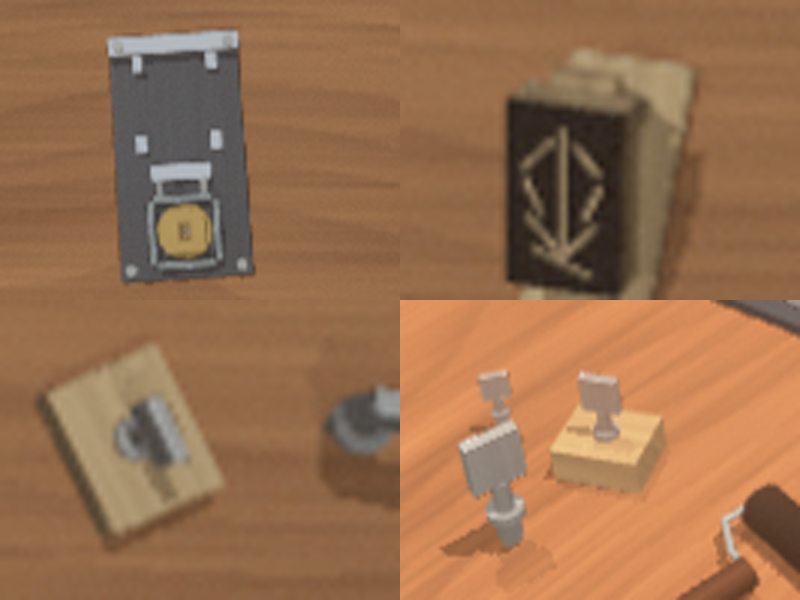

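The montage shows the bed's jaw and end stop, with the stop on the far (+x) side. The block's dark face is tilted, and the key in the stand has a bow about 30 mm long with its top near z = 85 mm, as specified. The other two keys are larger (bow about 41 mm) and smaller (about 21 mm). Next I refine the numbers locally and cross-check them against the scene camera.

```bash
python3 - <<'E'
from h import *
d=pickle.load(open("c0.pkl","rb"))
t=d["top"];s=d["scene"];C=cloud(t);S=cloud(s);S[...,2]+=.0
def sel(A,c,r,lo,hi,img=None,thr=None):
    m=(np.hypot(A[...,0]-c[0],A[...,1]-c[1])<r)&(A[...,2]>lo)&(A[...,2]<hi)
    if thr: m&=img.max(2)<thr
    return A[m]
yaw=np.radians(4.1);u=np.array([np.cos(yaw),np.sin(yaw)]);O=np.array([.5152,-.015])
for nm,A in(("top",C),("scene",S)):
    print(nm)
    P=sel(A,[.523,-.0145],.15,.008,.016);print(" plate",rect(P),P[:,2].mean())
    P=sel(A,O-.062*u,.05,.034,.046);print(" lock",rect(P),P[:,2].max())
    P=sel(A,O+.110*u,.075,.029,.040);P=P[np.abs((P[:,:2]-O)@u-.11)<.025];print(" stop",rect(P),P[:,2].mean())
    P=sel(A,O-.008*u,.04,.026,.034);print(" jaw",rect(P),P[:,2].mean())
    P=sel(A,[.5465,-.281],.03,.079,.095);print(" bow",rect(P),P.mean(0),P[:,2].max())
    P=sel(A,[.547,-.281],.06,.026,.034);print(" stand",rect(P),P[:,2].mean())
    P=sel(A,[.5515,.306],.07,.035,.12,(t if nm=="top" else s)["frame"],75)
    for _ in range(4):
        m=P.mean(0);n=np.linalg.svd(P-m)[2][2];n*=np.sign(n[2]);e=(P-m)@n;P=P[np.abs(e)<max(2*e.std(),.0015)]
    ax=-n*n[2];ax[2]+=1;ax/=np.linalg.norm(ax);ay=np.cross(n,ax)
    Q=np.c_[(P-m)@ax,(P-m)@ay,np.zeros(len(P))]
    r=rect(Q);print(" block n",n,"tilt",np.degrees(np.arccos(n[2])),"upslope heading",np.degrees(np.arctan2(ax[1],ax[0])),"rect",r,"ctr",m+ax*r[0]/1e3+ay*r[1]/1e3,len(P))
    print("   foot",rect(sel(A,[.5515,.306],.1,.0035,.0085)))
E
```

```text
top
 plate [522.7 -14.5 222.6 120.3   4.1] 0.011992713189619942
 lock [461.4 -18.9  77.6  64.1   4.3] 0.045159960189711135
 stop [621.8  -6.8  17.  118.7   4.2] 0.033984565069897214
 jaw [512.1 -12.6  69.6  43.9  83.4] 0.029897906420223615
 bow [ 546.8 -282.1   29.6    8.4   24.5] [ 0.54673881 -0.28187414  0.0842333 ] 0.08812577144975964
 stand [ 546.9 -282.5   70.3   57.8   23.9] 0.030175949504075133
 block n [-0.49675127  0.05463704  0.86617144] tilt 29.983260799288214 upslope heading -6.276660394184686 rect [-3.   0.5 52.  89.7 88.4] ctr [0.53887331 0.30770199 0.06286172] 369
   foot [549.7 307.1 186.9 188.4  87.3]
scene
 plate [526.1 -16.5 226.7 122.    3.8] 0.010449723283108465
 lock [456.5 -21.1  63.5  66.4   3.1] 0.041478863210130945
 stop [626.2  -9.4  16.9 118.6   3.9] 0.03210005635875795
 jaw [495.1 -18.5  48.   57.5  10.6] 0.029416096082681076
 bow [ 549.1 -282.2   31.2    8.8   23.5] [ 0.55041317 -0.28312843  0.08253789] 0.0858751567350261
 stand [ 550.2 -283.3   72.3   56.7   26.9] 0.028243601248788323
 block n [-0.4712794   0.20147557  0.85866368] tilt 30.833129377325967 upslope heading -23.147080249188658 rect [ 0.9  1.4 74.3  5.4 10.5] ctr [0.54335091 0.28403737 0.0643434 ] 4
   foot [553.4 304.3  61.  119.8  81.5]
```

The dark face measures 52 x 90 mm at 30° tilt and heading about -8.5°, and the other sizes match the text too. I'll write the move planner and go to a pre-grasp pose.

```bash
cat >> h.py <<'E'
from scipy.linalg import logm,expm
def T(p,q): M=np.eye(4);M[:3,:3]=q.as_matrix();M[:3,3]=p;return M
def cur(o): return T(o["eef_pos"],rot(o["eef_rot"]))
def tool(head_y,tilt=0,head=0): # tool z=-n, n tilted back from up by tilt against heading; y heading at head_y (deg)
    h=np.radians(head);n=np.array([-np.sin(tilt)*np.cos(h),-np.sin(tilt)*np.sin(h),np.cos(tilt)])
    z=-n;a=np.radians(head_y);y=np.array([np.cos(a),np.sin(a),0]);y-=z*(y@z);y/=np.linalg.norm(y)
    return R.from_matrix(np.c_[np.cross(y,z),y,z])
def plan(A,B,N):
    X=np.linalg.inv(A)@B;S=expm(np.real(logm(X))/N)
    r=np.r_[S[:3,3]*1000,R.from_matrix(S[:3,:3]).as_rotvec()];print(N,"rows of",np.round(r[:3],1).tolist(),np.round(r[3:],4).tolist())
    return X
E
python3 - <<'E'
from h import *
from bench import ctrl
o=ctrl.get_obs();A=cur(o)
q=tool(81.5,np.radians(30),-8.5);z=q.as_matrix()[:,2]
f=np.array([.540,.3072,.0625]);print(z)
print(plan(A,T(f-z*.07,q),12)); 
E
```

```text
[ 0.49450793 -0.07390471 -0.8660254 ]
12 rows of [-29.6, -13.2, 16.5] [-0.0031, -0.0436, -0.0112]
[[ 0.85770492  0.13703715 -0.49554323 -0.39696424]
 [-0.1180072   0.99056507  0.06967879 -0.13225641]
 [ 0.5004164  -0.00128617  0.86578391  0.10750706]
 [ 0.          0.          0.          1.        ]]
```

{"op": "jog_arm", "data": {"series": [[[-29.6, -13.2, 16.5, -0.003, -0.0436, -0.011, 85], [-29.6, -13.2, 16.5, -0.003, -0.0436, -0.011, 85], [-29.6, -13.2, 16.5, -0.003, -0.0436, -0.011, 85], [-29.6, -13.2, 16.5, -0.003, -0.0436, -0.011, 85], [-29.6, -13.2, 16.5, -0.003, -0.0436, -0.011, 85], [-29.6, -13.2, 16.5, -0.003, -0.0436, -0.011, 85], [-29.6, -13.2, 16.5, -0.003, -0.0436, -0.011, 85], [-29.6, -13.2, 16.5, -0.003, -0.0436, -0.011, 85], [-29.6, -13.2, 16.5, -0.003, -0.0436, -0.011, 85], [-29.6, -13.2, 16.5, -0.003, -0.0436, -0.011, 85]]]}}

```text
time_s: 1.15
eef_pos: [0.4433, 0.3488, 0.1266]
eef_rot: [0.217, 0.084, 0.972, -0.016]
wrist_force: [-1.0, 0.2, 0.0]
opening: 0.992
grasp_force: 0.0
```

{"op": "jog_arm", "data": {"series": [[[-29.6, -13.2, 16.5, -0.003, -0.0436, -0.011, 85], [-29.6, -13.2, 16.5, -0.003, -0.0436, -0.011, 85], [0, 0, 0, 0, 0, 0, 85], [0, 0, 0, 0, 0, 0, 85], [0, 0, 0, 0, 0, 0, 85], [0, 0, 0, 0, 0, 0, 85], [0, 0, 0, 0, 0, 0, 85], [0, 0, 0, 0, 0, 0, 85], [0, 0, 0, 0, 0, 0, 85], [0, 0, 0, 0, 0, 0, 85]]]}}

```text
time_s: 2.15
eef_pos: [0.5048, 0.3127, 0.1238]
eef_rot: [0.258, 0.073, 0.963, -0.019]
wrist_force: [0.1, -0.2, -0.5]
opening: 0.995
grasp_force: 0.0
```

```bash
python3 - <<'E'
from h import *
from bench import ctrl
c=ctrl.camera("wrist");o=ctrl.get_obs();print(o["eef_pos"],o["q"],o["wrist_force"])
cv2.imwrite("pics/w1.png",c["frame"])
A=cloud(c)
q=tool(81.5,np.radians(30),-8.5);f=np.array([.540,.3072,.0625])
B=T(f,q);print(plan(cur(o),B,1)[:3,3])
m=np.isfinite(A[...,2])&(np.linalg.norm(A-f,axis=2)<.08)&(c["frame"].max(2)<75);P=A[m]
for _ in range(4):
    mm=P.mean(0);n=np.linalg.svd(P-mm)[2][2];n*=np.sign(n[2]);e=(P-mm)@n;P=P[np.abs(e)<max(2*e.std(),.0015)]
L=q.inv().apply(P-f);print(n,len(P),rect(L),L[:,2].mean())
E
```

```text
[0.50488848 0.31267624 0.12374723] [ 0.52360574  0.17782143  1.95068334 -0.53396424  0.65962138 -0.52842212] [0.55381561 0.14658764 0.50559598]
1 rows of [-0.1, -0.2, 70.8] [-0.0005, 0.0005, -0.0021]
[-0.00011912 -0.00019084  0.07080947]
[-0.49594819  0.06783376  0.86569855] 5831 [ 2.6  2.1 51.7 90.  89.5] -0.0021440326957756113
```

View pics/w1.png

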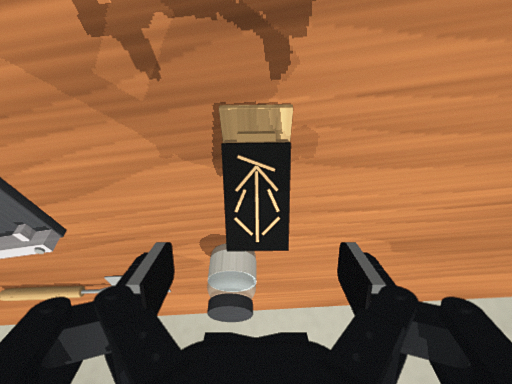

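The wrist view shows the block's face centred between the fingers, at about (256,196) with finger pads at columns 172 and 340. It is within about 2 mm of the plan. I'll go in and grip.

{"op": "jog_arm", "data": {"series": [[[0.5, 0.5, 20, 0, 0, 0, 85], [0.5, 0.5, 20, 0, 0, 0, 85], [0, 0, 18, 0, 0, 0, 85], [0, 0, 14, 0, 0, 0, 85], [0, 0, 10, 0, 0, 0, 85], [0, 0, 6, 0, 0, 0, 85], [0, 0, 4, 0, 0, 0, 85], [0, 0, 0, 0, 0, 0, 60], [0, 0, 0, 0, 0, 0, 45], [0, 0, 0, 0, 0, 0, 40]]]}}

```text
time_s: 3.2
eef_pos: [0.5498, 0.3072, 0.0445]
eef_rot: [0.259, 0.073, 0.963, -0.019]
wrist_force: [-0.7, -0.4, 0.4]
opening: 0.59
grasp_force: 62.2
```

{"op": "jog_arm", "data": {"series": [[[0, 0, 0, 0, 0, 0, 40], [0, 0, 0, 0, 0, 0, 40], [0, 0, 0, 0, 0, 0, 40], [0, 0, 0, 0, 0, 0, 40], [0, 0, 0, 0, 0, 0, 40], [0, 0, 0, 0, 0, 0, 40], [0, 0, 0, 0, 0, 0, 40], [0, 0, 0, 0, 0, 0, 40], [0, 0, 0, 0, 0, 0, 40], [0, 0, 0, 0, 0, 0, 40]]]}}

```text
time_s: 4.2
eef_pos: [0.5498, 0.3072, 0.0444]
eef_rot: [0.259, 0.073, 0.963, -0.019]
wrist_force: [-4.5, -0.9, 5.5]
opening: 0.595
grasp_force: 63.1
```

```bash
python3 - <<'E'
from h import *
from bench import ctrl
o=ctrl.get_obs();A=cur(o);L=A.copy();L[2,3]+=.07
plan(A,L,4)
plan(L,T([.5654,-.0116,.125],tool(94.1)),14)
E
```

```text
4 rows of [-8.8, 0.0, -15.1] [0.0, 0.0, -0.0]
14 rows of [-2.3, -22.7, 0.1] [-0.0041, 0.0373, -0.0155]
```

{"op": "jog_arm", "data": {"series": [[[-8.8, 0, -15.1, 0, 0, 0, 40], [-8.8, 0, -15.1, 0, 0, 0, 40], [-8.8, 0, -15.1, 0, 0, 0, 40], [-8.8, 0, -15.1, 0, 0, 0, 40], [-2.3, -22.7, 0.1, -0.004, 0.0373, -0.0155, 40], [-2.3, -22.7, 0.1, -0.004, 0.0373, -0.0155, 40], [-2.3, -22.7, 0.1, -0.004, 0.0373, -0.0155, 40], [-2.3, -22.7, 0.1, -0.004, 0.0373, -0.0155, 40], [-2.3, -22.7, 0.1, -0.004, 0.0373, -0.0155, 40], [-2.3, -22.7, 0.1, -0.004, 0.0373, -0.0155, 40]]]}}

```text
time_s: 5.2
eef_pos: [0.5473, 0.1693, 0.1199]
eef_rot: [0.148, 0.026, 0.989, -0.011]
wrist_force: [0.2, 0.0, -0.7]
opening: 0.594
grasp_force: 63.5
```

{"op": "jog_arm", "data": {"series": [[[-2.3, -22.7, 0.1, -0.004, 0.0373, -0.0155, 40], [-2.3, -22.7, 0.1, -0.004, 0.0373, -0.0155, 40], [-2.3, -22.7, 0.1, -0.004, 0.0373, -0.0155, 40], [-2.3, -22.7, 0.1, -0.004, 0.0373, -0.0155, 40], [-2.3, -22.7, 0.1, -0.004, 0.0373, -0.0155, 40], [-2.3, -22.7, 0.1, -0.004, 0.0373, -0.0155, 40], [-2.3, -22.7, 0.1, -0.004, 0.0373, -0.0155, 40], [-2.3, -22.7, 0.1, -0.004, 0.0373, -0.0155, 40], [0, 0, 0, 0, 0, 0, 40], [0, 0, 0, 0, 0, 0, 40]]]}}

```text
time_s: 6.2
eef_pos: [0.5657, -0.0116, 0.1239]
eef_rot: [-0.0, -0.035, 0.999, -0.001]
wrist_force: [-0.4, 0.2, -0.8]
opening: 0.597
grasp_force: 63.4
```

```bash
python3 - <<'E'
from h import *
from bench import ctrl
d={n:ctrl.camera(n) for n in("wrist","top","scene")};o=ctrl.get_obs();print(o["eef_pos"],o["q"],o["opening"]*85.4,o["grasp_force"])
pickle.dump((d,o),open("c1.pkl","wb"))
A=cur(o);plan(A,T([.5654,-.0116,.125],tool(94.1)),1)
w=d["wrist"];t=d["top"]
cv2.imwrite("pics/w2.png",np.hstack([w["frame"][:,:400],cv2.resize(t["frame"][170:298,200:333],(399,384),interpolation=cv2.INTER_CUBIC)]))
q=tool(94.1)
for n in d:
    c=cloud(d[n]);L=(q.inv().apply((c-o["eef_pos"]).reshape(-1,3))).reshape(c.shape)
    m=(np.abs(L[...,0])<.055)&(np.abs(L[...,1])<.035)&(L[...,2]>-.032)&(L[...,2]<-.012)
    P=L[m];print(n,"block in tool",rect(P),P[:,2].mean(),m.sum())
E
```

```text
[ 0.56518031 -0.01038952  0.12394813] [-2.27563674e-01  2.79183719e-01  1.72066102e+00 -1.42858468e-03
  1.14206263e+00 -1.86957764e+00] 51.10271479693319 63.4310120344162
1 rows of [-0.1, -1.2, -1.1] [-0.0011, -0.0007, 0.0003]
wrist block in tool [ 2.   0.  70.  89.5 89.5] -0.0221763971932178 18574
top block in tool [38.1 -0.3 21.5 50.6  3.1] -0.021555417482917283 172
scene block in tool [-4.1 -0.7 93.  65.6  7.8] -0.0196011780222571 316
```

View pics/w2.png

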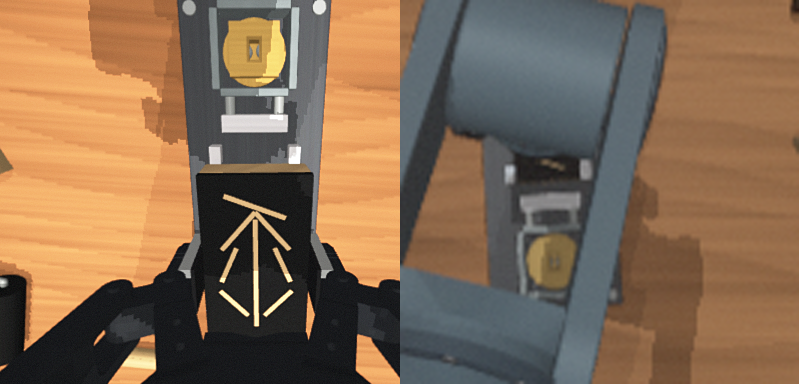

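The wrist view shows the block held face up, with its front edge at row 172. The near posts are at (215,154) and (294,154), the jaw at (254,123) and the keyhole at (255,48).

```bash
python3 - <<'E'
from h import *
d,o=pickle.load(open("c1.pkl","rb"));q=rot(o["eef_rot"])
w=d["wrist"];c=cloud(w);L=q.inv().apply((c-o["eef_pos"]).reshape(-1,3))*1000;z=L[:,2]
print("table",np.median(z[(z>100)]))
f=w["frame"].reshape(-1,3).astype(int)
b=L[(np.abs(z+22)<3)&(np.abs(L[:,1])<24)]
print("block x range at |y|<20",np.percentile(b[:,0],[.2,99.8]),b[:,2].mean())
for x0 in(10,20,30,40):
    k=L[(np.abs(z+22)<3)&(np.abs(L[:,1])<40)&(np.abs(L[:,0]-x0)<1.5)];print("  y range at x",x0,k[:,1].min(),k[:,1].max())
fl=L[(np.abs(L[:,1]+10)<20)&(L[:,0]>50)&(L[:,0]<70)];print("floor z hist",np.median(fl[:,2]))
zt=np.median(z[(z>100)])
def S(h0,h1,x0,x1,y0,y1): return L[(zt-z>h0)&(zt-z<h1)&(L[:,0]>x0)&(L[:,0]<x1)&(L[:,1]>y0)&(L[:,1]<y1)]
for n,a in dict(plate=(8,16,45,190,-80,80),postL=(22,30,20,60,-60,-20),postR=(22,30,20,60,20,60),jaw=(28,34,40,75,-50,50),lock=(36,45,60,175,-50,50)).items():
    P=S(*a)
    if len(P)>5: print(n,len(P),rect(P/1000),P[:,2].mean(),"x",P[:,0].min(),P[:,0].max(),"y",P[:,1].min(),P[:,1].max())
E
```

```text
table 123.30835001537747
block x range at |y|<20 [-40.62421439  46.55440246] -22.187764607969758
  y range at x 10 -31.799747234740202 32.45975660163259
  y range at x 20 -25.489854992958186 25.86159464794484
  y range at x 30 -26.058601280067045 25.778819909909693
  y range at x 40 -26.076060031777317 25.62687784840229
floor z hist 93.35199422212219
plate 11194 [ 98.2  -0.5 106.3 119.9   0. ] 111.43449076306236 x 45.01294351112604 151.40947679200673 y -60.466457512477845 59.410725256346645
postL 249 [ 43.1 -30.6  38.1  13.3  18.8] 97.12999760101627 x 25.193576068889 59.63371948295596 y -39.57174096848353 -20.126270988821087
postR 244 [42.8 30.1 13.  35.3 73.7] 97.0759644334657 x 25.403559823326706 59.47319265093604 y 20.355266016022153 38.46090576826108
jaw 1192 [59.1 -0.7 13.7 53.9  0.3] 93.05175140046315 x 52.138494478557405 65.96299057032847 y -27.611976491394728 26.239337378892248
lock 5237 [111.9  -0.6  63.4  63.9   0.2] 84.63123555114747 x 80.10328100603223 143.66776152672958 y -32.52507292339528 31.40660970134264
```

Block centre is at tool (1.6, -0.1) and the bed axis at y = -0.6, with the yaw aligned. The block is about 110 mm above its floor contact.

{"op": "jog_arm", "data": {"series": [[[-1, -0.5, 20, 0, 0, 0, 40], [0, 0, 20, 0, 0, 0, 40], [0, 0, 16, 0, 0, 0, 40], [0, 0, 14, 0, 0, 0, 40], [0, 0, 12, 0, 0, 0, 40], [0, 0, 8, 0, 0, 0, 40], [0, 0, 6, 0, 0, 0, 40], [0, 0, 4, 0, 0, 0, 40], [0, 0, 2, 0, 0, 0, 40], [0, 0, 0, 0, 0, 0, 40]]]}}

```text
time_s: 7.35
eef_pos: [0.5669, -0.012, 0.0222]
eef_rot: [-0.0, -0.035, 0.999, -0.001]
wrist_force: [-1.0, 0.3, -1.6]
opening: 0.593
grasp_force: 63.5
```

{"op": "jog_arm", "data": {"series": [[[0, 0, 1, 0, 0, 0, 40], [0, 0, 1, 0, 0, 0, 40], [0, 0, 1, 0, 0, 0, 40], [0, 0, 1, 0, 0, 0, 40], [0, 0, 1, 0, 0, 0, 40], [0, 0, 1, 0, 0, 0, 40], [0, 0, 0.5, 0, 0, 0, 40], [0, 0, 0, 0, 0, 0, 40], [0, 0, 0, 0, 0, 0, 40], [0, 0, 0, 0, 0, 0, 40]]]}}

```text
time_s: 8.35
eef_pos: [0.5668, -0.0119, 0.0157]
eef_rot: [-0.0, -0.036, 0.999, -0.001]
wrist_force: [-0.9, -0.2, -1.0]
opening: 0.596
grasp_force: 63.5
```

{"op": "jog_arm", "data": {"series": [[[0, 0, 0.5, 0, 0, 0, 40], [0, 0, 0.5, 0, 0, 0, 40], [0, 0, 0.5, 0, 0, 0, 40], [0, 0, 0, 0, 0, 0, 40], [0, 0, 0, 0, 0, 0, 40], [0, 0, 0, 0, 0, 0, 40], [0, 0, 0, 0, 0, 0, 40], [0, 0, 0, 0, 0, 0, 40], [0, 0, 0, 0, 0, 0, 40], [0, 0, 0, 0, 0, 0, 40]]]}}

```text
time_s: 9.35
eef_pos: [0.5668, -0.0119, 0.0144]
eef_rot: [-0.0, -0.036, 0.999, -0.001]
wrist_force: [-3.0, 0.7, 5.0]
opening: 0.596
grasp_force: 64.2
```

Contact. I'll release and lift, then look.

{"op": "jog_arm", "data": {"series": [[[0, 0, 0, 0, 0, 0, 56], [0, 0, 0, 0, 0, 0, 70], [0, 0, 0, 0, 0, 0, 80], [0, 0, 0, 0, 0, 0, 80], [0, 0, -4, 0, 0, 0, 80], [0, 0, -10, 0, 0, 0, 80], [0, 0, -20, 0, 0, 0, 80], [0, 0, -25, 0, 0, 0, 80], [0, 0, -25, 0, 0, 0, 80], [0, 0, -26, 0, 0, 0, 80]]]}}

```text
time_s: 10.35
eef_pos: [0.5668, -0.0117, 0.126]
eef_rot: [0.0, -0.036, 0.999, -0.001]
wrist_force: [0.3, 0.0, 0.2]
opening: 0.936
grasp_force: 0.0
```

{"op": "jog_arm", "data": {"series": [[[0, 0, 0, 0, 0, 0, 80], [0, 0, 0, 0, 0, 0, 80], [0, 0, 0, 0, 0, 0, 80], [0, 0, 0, 0, 0, 0, 80], [0, 0, 0, 0, 0, 0, 80], [0, 0, 0, 0, 0, 0, 80], [0, 0, 0, 0, 0, 0, 80], [0, 0, 0, 0, 0, 0, 80], [0, 0, 0, 0, 0, 0, 80], [0, 0, 0, 0, 0, 0, 80]]]}}

```text
time_s: 11.35
eef_pos: [0.5668, -0.0118, 0.1242]
eef_rot: [-0.0, -0.036, 0.999, -0.001]
wrist_force: [0.1, -0.4, 0.7]
opening: 0.939
grasp_force: 0.0
```

```bash
python3 - <<'E'
from h import *
from bench import ctrl
w=ctrl.camera("wrist");o=ctrl.get_obs();q=rot(o["eef_rot"]);print(o["eef_pos"],o["opening"])
pickle.dump((w,o),open("c2.pkl","wb"));cv2.imwrite("pics/w3.png",w["frame"])
L=q.inv().apply((cloud(w)-o["eef_pos"]).reshape(-1,3))*1000;z=L[:,2]
zt=np.median(z[(z>112)&(z<135)]);print("table",zt)
def S(n,h0,h1,x0,x1,y0,y1):
    P=L[(zt-z>h0)&(zt-z<h1)&(L[:,0]>x0)&(L[:,0]<x1)&(L[:,1]>y0)&(L[:,1]<y1)]
    if len(P)>5:
        a=np.linalg.lstsq(np.c_[P[:,:2],np.ones(len(P))],P[:,2],rcond=None)[0]
        print(n,len(P),rect(P/1000),"h",zt-P[:,2].mean(),"x",P[:,0].min(),P[:,0].max(),"slope",a[:2].round(3))
S("lock",36,45,60,175,-50,50);S("jaw",28.5,34,30,75,-50,50);S("block",34.5,38,-70,48,-40,40);S("stop",32,36.5,-80,-42,-70,70)
# predicted keyhole vs move
u=rot(o["eef_rot"]).as_matrix()
E
```

```text
[ 0.56679298 -0.0117768   0.12418543] 0.9388950111995444
table 123.63363238540246
lock 5030 [1.131e+02 9.000e-01 6.210e+01 6.400e+01 1.000e-01] h 38.81527052311692 x 82.00129698380914 144.0879514647014 slope [ 0.003 -0.001]
jaw 1189 [56.9  1.1 21.8 53.7  0.1] h 30.466255530625645 x 45.96401737079391 67.75737530212255 slope [ 0.028 -0.003]
block 6314 [ -7.7   0.2 109.5  79.2   0. ] h 35.985790931546475 x -62.47800164521323 47.04060637273573 slope [-0.003 -0.001]
stop 1938 [-52.9   1.  119.7  21.6  90. ] h 34.01457082824078 x -63.665777735796375 -42.04480400144732 slope [-0.016 -0.002]
```

View pics/w3.png

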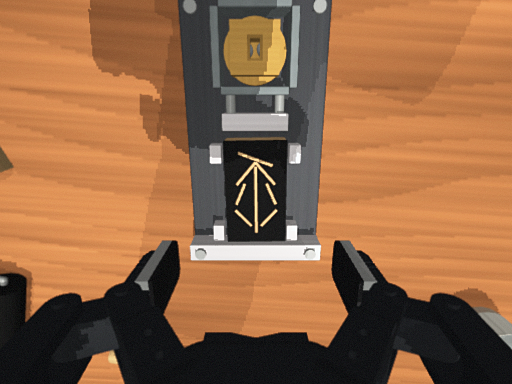

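The block lies flat (top at 36 mm) between the posts. Its face spans about (223..287, 140..240), the jaw is at (255,121) and the keyhole at (255,47). Two wrist views agree on a keyhole at about (453.7, -19.1) mm. Next is the key.

```bash
python3 - <<'E'
from h import *
from bench import ctrl
o=ctrl.get_obs();plan(cur(o),T([.5468,-.2820,.140],tool(114.4)),9)
E
```

```text
9 rows of [9.0, -28.9, -1.7] [-0.0002, -0.0001, -0.0394]
```

{"op": "jog_arm", "data": {"series": [[[9, -28.9, -1.7, 0, 0, -0.0394, 50], [9, -28.9, -1.7, 0, 0, -0.0394, 50], [9, -28.9, -1.7, 0, 0, -0.0394, 50], [9, -28.9, -1.7, 0, 0, -0.0394, 50], [9, -28.9, -1.7, 0, 0, -0.0394, 50], [9, -28.9, -1.7, 0, 0, -0.0394, 50], [9, -28.9, -1.7, 0, 0, -0.0394, 50], [9, -28.9, -1.7, 0, 0, -0.0394, 50], [9, -28.9, -1.7, 0, 0, -0.0394, 50], [0, 0, 0, 0, 0, 0, 50]]]}}

```text
time_s: 12.4
eef_pos: [0.5471, -0.2861, 0.1405]
eef_rot: [0.0, -0.21, 0.978, -0.002]
wrist_force: [0.3, 0.4, 0.9]
opening: 0.585
grasp_force: 0.0
```

{"op": "jog_arm", "data": {"series": [[[0, 0, 0, 0, 0, 0, 50], [0, 0, 0, 0, 0, 0, 50], [0, 0, 0, 0, 0, 0, 50], [0, 0, 0, 0, 0, 0, 50], [0, 0, 0, 0, 0, 0, 50], [0, 0, 0, 0, 0, 0, 50], [0, 0, 0, 0, 0, 0, 50], [0, 0, 0, 0, 0, 0, 50], [0, 0, 0, 0, 0, 0, 50], [0, 0, 0, 0, 0, 0, 50]]]}}

```text
time_s: 13.4
eef_pos: [0.5469, -0.2821, 0.1398]
eef_rot: [-0.0, -0.211, 0.977, -0.001]
wrist_force: [0.4, -0.7, 0.8]
opening: 0.584
grasp_force: 0.0
```

```bash
cat > k.py <<'E'
from h import *
from bench import ctrl
w=ctrl.camera("wrist");o=ctrl.get_obs();q=rot(o["eef_rot"]);p=o["eef_pos"];print(p,o["opening"],o["q"][5])
pickle.dump((w,o),open("c3.pkl","wb"));cv2.imwrite("pics/w4.png",w["frame"])
plan(cur(o),T([.5468,-.2820,.140],tool(114.4)),1)
W=cloud(w).reshape(-1,3);L=q.inv().apply(W-p)*1000;h=W[:,2]*1000
for n,a,b,r in(("bow",79,90,30),("stand",27,33,70)):
    P=L[(h>a)&(h<b)&(np.hypot(L[:,0],L[:,1])<r)];print(n,len(P),rect(P/1000) if len(P) else "",P[:,2].mean(),"h",(h[(h>a)&(h<b)&(np.hypot(L[:,0],L[:,1])<r)]).mean())
E
python3 k.py
```

```text
[ 0.54691446 -0.28208272  0.13985979] 0.5836078664663676 -2.663859710128634
1 rows of [0.1, 0.1, -0.1] [-0.0012, -0.0009, -0.0003]
bow 436 [ 0.6  1.2 30.1  7.6  0. ] 54.713659460281534 h 85.1463360427781
stand 3787 [ 0.5  1.1 70.  56.   0.1] 109.37287253693447 h 30.489589295229095
```

View pics/w4.png

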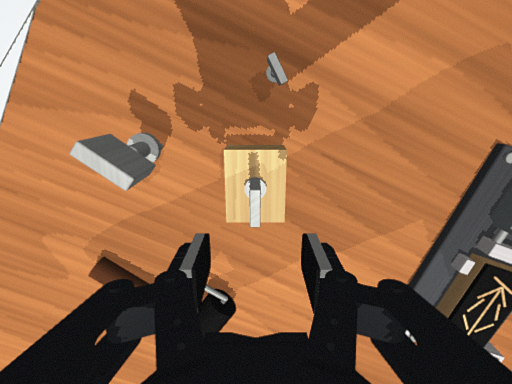

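The key's bow is at (255,208), between the fingers (columns 205 to 305) and aligned. It is offset by about +1 mm in tool y, with its top 54.7 mm below the TCP. I'll descend and grip.

{"op": "jog_arm", "data": {"series": [[[0.3, 0.8, 18, 0, 0, 0, 50], [0, 0, 18, 0, 0, 0, 50], [0, 0, 16, 0, 0, 0, 50], [0, 0, 14, 0, 0, 0, 50], [0, 0, 9, 0, 0, 0, 50], [0, 0, 5, 0, 0, 0, 50], [0, 0, 3, 0, 0, 0, 50], [0, 0, 0, 0, 0, 0, 40], [0, 0, 0, 0, 0, 0, 25], [0, 0, 0, 0, 0, 0, 15]]]}}

```text
time_s: 14.45
eef_pos: [0.5467, -0.2818, 0.0576]
eef_rot: [0.0, -0.211, 0.977, -0.001]
wrist_force: [-0.6, -0.7, 0.3]
opening: 0.175
grasp_force: 0.0
```

{"op": "jog_arm", "data": {"series": [[[0, 0, 0, 0, 0, 0, 8], [0, 0, 0, 0, 0, 0, 2], [0, 0, 0, 0, 0, 0, 0], [0, 0, 0, 0, 0, 0, 0], [0, 0, 0, 0, 0, 0, 0], [0, 0, 0, 0, 0, 0, 0], [0, 0, 0, 0, 0, 0, 0], [0, 0, 0, 0, 0, 0, 0], [0, 0, 0, 0, 0, 0, 0], [0, 0, 0, 0, 0, 0, 0]]]}}

```text
time_s: 15.45
eef_pos: [0.5467, -0.2819, 0.0575]
eef_rot: [0.0, -0.211, 0.977, -0.001]
wrist_force: [0.1, -0.1, 5.9]
opening: 0.084
grasp_force: 60.1
```

```bash
python3 - <<'E'
from h import *
from bench import ctrl
o=ctrl.get_obs();A=cur(o);A[2,3]+=.06;plan(A,T([.4537,-.0191,.1175],tool(94.1)),10)
E
```

```text
10 rows of [2.1, 27.9, -0.0] [-0.0002, 0.0, 0.0354]
```

{"op": "jog_arm", "data": {"series": [[[0, 0, -8, 0, 0, 0, 0], [0, 0, -12, 0, 0, 0, 0], [0, 0, -15, 0, 0, 0, 0], [0, 0, -15, 0, 0, 0, 0], [0, 0, -10, 0, 0, 0, 0], [0, 0, 0, 0, 0, 0, 0], [0, 0, 0, 0, 0, 0, 0], [0, 0, 0, 0, 0, 0, 0], [0, 0, 0, 0, 0, 0, 0], [0, 0, 0, 0, 0, 0, 0]]]}}

```text
time_s: 16.45
eef_pos: [0.546, -0.2812, 0.1162]
eef_rot: [-0.001, -0.211, 0.977, -0.0]
wrist_force: [0.5, 0.0, -0.7]
opening: 0.083
grasp_force: 59.4
```

{"op": "jog_arm", "data": {"series": [[[2.1, 27.9, 0, 0, 0, 0.0354, 0], [2.1, 27.9, 0, 0, 0, 0.0354, 0], [2.1, 27.9, 0, 0, 0, 0.0354, 0], [2.1, 27.9, 0, 0, 0, 0.0354, 0], [2.1, 27.9, 0, 0, 0, 0.0354, 0], [2.1, 27.9, 0, 0, 0, 0.0354, 0], [2.1, 27.9, 0, 0, 0, 0.0354, 0], [2.1, 27.9, 0, 0, 0, 0.0354, 0], [2.1, 27.9, 0, 0, 0, 0.0354, 0], [2.1, 27.9, 0, 0, 0, 0.0354, 0]]]}}

```text
time_s: 17.45
eef_pos: [0.4526, -0.0182, 0.1164]
eef_rot: [-0.0, -0.035, 0.999, -0.001]
wrist_force: [0.1, -0.3, -0.9]
opening: 0.084
grasp_force: 59.4
```

{"op": "jog_arm", "data": {"series": [[[0, 0, 0, 0, 0, 0, 0], [0, 0, 0, 0, 0, 0, 0], [0, 0, 0, 0, 0, 0, 0], [0, 0, 0, 0, 0, 0, 0], [0, 0, 0, 0, 0, 0, 0], [0, 0, 0, 0, 0, 0, 0], [0, 0, 0, 0, 0, 0, 0], [0, 0, 0, 0, 0, 0, 0], [0, 0, 0, 0, 0, 0, 0], [0, 0, 0, 0, 0, 0, 0]]]}}

```text
time_s: 18.45
eef_pos: [0.4531, -0.0192, 0.1165]
eef_rot: [-0.0, -0.036, 0.999, -0.001]
wrist_force: [-0.5, -0.2, 0.1]
opening: 0.087
grasp_force: 59.4
```

```bash
python3 - <<'E'
from h import *
from bench import ctrl
d={n:ctrl.camera(n) for n in("wrist","top","scene")};o=ctrl.get_obs();q=rot(o["eef_rot"]);p=o["eef_pos"];print(p,o["opening"]*85.4,o["q"])
pickle.dump((d,o),open("c4.pkl","wb"))
plan(cur(o),T([.4537,-.0191,.1175],tool(94.1)),1)
for n in d:
    W=cloud(d[n]).reshape(-1,3);L=q.inv().apply(W-p)*1000;h=W[:,2]*1000
    r=np.hypot(L[:,0],L[:,1])
    for nm,m in dict(lock=(h>36)&(h<44)&(r<60),collar=(np.abs(L[:,2]-25)<8)&(r<16),bow=(L[:,2]>-33)&(L[:,2]<4)&(np.abs(L[:,1])<6)&(r<25)).items():
        P=L[m];print(n,nm,len(P),(rect(P/1000),"h",h[m].mean(),P[:,0].min(),P[:,0].max()) if len(P)>5 else "")
w=d["wrist"]["frame"];s=d["scene"];uv=proj(s,p)[0].astype(int);print(uv)
sc=cv2.resize(s["frame"][uv[1]-25:uv[1]+50,uv[0]-50:uv[0]+50],(400,300),interpolation=cv2.INTER_CUBIC)
wv=proj(d["wrist"],p)[0].astype(int);print(wv)
wc=cv2.resize(w[max(0,wv[1]-90):,156:356],(400,2*len(w[max(0,wv[1]-90):])))
H=max(len(wc),300);im=np.zeros((H,800,3),np.uint8);im[:300,:400]=sc;im[:len(wc),400:]=wc;cv2.imwrite("pics/k4.png",im[:600])
E
```

```text
[ 0.45310366 -0.01914681  0.11650902] 7.457438373932855 [-3.03864957e-01  5.20392597e-02  2.00398404e+00 -1.75967489e-03
  1.08541794e+00 -1.94548314e+00]
1 rows of [-0.6, 0.0, -1.0] [-0.0015, -0.0004, 0.0001]
wrist lock 3140 (array([ 0. ,  0.1, 64.4, 64.1,  0.2]), 'h', np.float64(39.286473073009745), np.float64(-32.25848883669692), np.float64(32.1594388108346))
wrist collar 350 (array([ 5. ,  1.5, 19.7, 12.9, 89.6]), 'h', np.float64(93.91212846364746), np.float64(-1.560402613348583), np.float64(11.43942307564005))
wrist bow 1528 (array([ 1.6, -0.2, 29.9, 12. ,  0.9]), 'h', np.float64(139.68439409731877), np.float64(-13.415416229340321), np.float64(16.531414537174957))
top lock 0 
top collar 0 
top bow 0 
scene lock 101 (array([-4.5, -3.8, 64.1, 60.9, 87. ]), 'h', np.float64(37.66155040370296), np.float64(-35.24862913990123), np.float64(25.807588330381673))
scene collar 30 (array([-2.5,  0.2, 22.2, 18. , 51. ]), 'h', np.float64(91.72497404450452), np.float64(-12.475802201156478), np.float64(11.483480549975894))
scene bow 33 (array([-13.2,   1. ,  14.1,   8.1,  64. ]), 'h', np.float64(131.0334318139575), np.float64(-18.42621510016991), np.float64(-6.440347883395843))
[211 146]
[252 245]
```

View pics/k4.png

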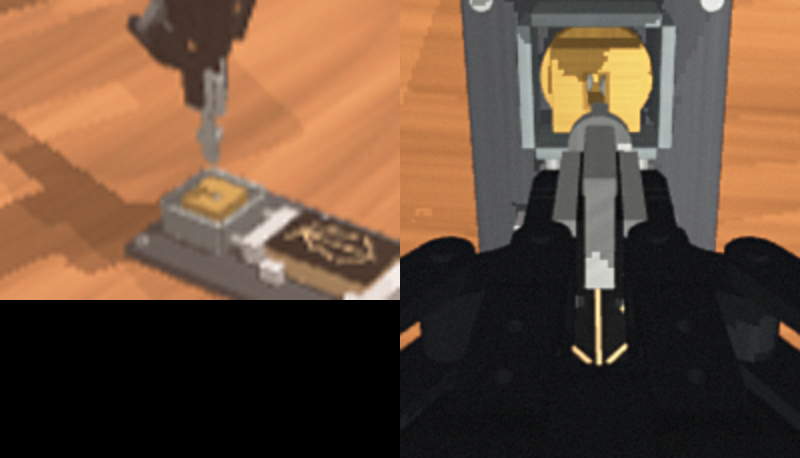

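The left crop (scene) shows the key hanging upright above the brass lock. The right crop (wrist) shows the bow at column 599, the collar at 601 and the keyhole at 596 (2x pixels). I'll measure key against keyhole precisely in this one view.

```bash
python3 - <<'E'
from h import *
d,o=pickle.load(open("c4.pkl","rb"));q=rot(o["eef_rot"]);p=o["eef_pos"];w=d["wrist"]
L=q.inv().apply((cloud(w)-p).reshape(-1,3)).reshape(384,512,3)*1000
print("cam in tool",q.inv().apply(w["xyz"]-p)*1000)
for z0 in(-28,-25,-20,-15,-10,15,20,22,24):
    m=(np.abs(L[...,2]-z0)<1.5)&(np.abs(L[...,1])<14)&(np.abs(L[...,0])<20);P=L[m]
    if len(P)>3:print(z0,len(P),"x",P[:,0].min().round(1),P[:,0].max().round(1),"y",P[:,1].min().round(1),P[:,1].max().round(1))
# row scans near collar
m=(L[...,2]>18)&(L[...,2]<28)&(np.hypot(L[...,0],L[...,1])<20);v,u=np.nonzero(m)
for r in range(v.min(),v.max()+1,3):
    k=L[r,u[v==r]];print(r,u[v==r].min(),u[v==r].max(),k[0].round(1),k[-1].round(1))
g=w["frame"][215:250,225:290] ;
print(w["frame"][185:212:1,236:272].max(2)[::2,::2])
g=L[190:212:4,254];print(g.round(1))
E
```

```text
cam in tool [  77.87798131    1.63938546 -143.07195473]
-28 1001 x -13.4 16.4 y -14.0 13.8
-25 192 x 6.7 16.5 y -13.9 14.0
-20 162 x 6.7 16.3 y -13.9 13.9
-15 150 x 6.9 16.3 y -13.9 13.9
-10 133 x 6.7 16.3 y -14.0 13.7
20 50 x -0.7 10.2 y -7.6 11.3
22 290 x -1.6 11.4 y -8.3 11.4
24 102 x -1.6 10.9 y -8.3 10.8
210 254 257 [10.5  0.5 27.3] [10.8  2.5 26.7]
213 246 265 [ 8.7 -4.6 26.9] [ 8.7  7.6 26.9]
216 243 268 [ 6.4 -6.6 27.2] [ 6.8  9.5 26.4]
219 242 269 [ 5.7 -7.1 24. ] [ 5.9 10.1 23.5]
222 241 270 [ 4.6 -7.6 21.8] [ 4.5 10.6 22. ]
225 240 271 [ 2.3 -8.3 22.3] [ 2.4 11.3 22.1]
228 240 271 [ 0.4 -8.3 22.1] [ 0.2 11.4 22.4]
[[157 164 166 158 161 159 161 163 161 161 156 180 248 245 245 245 246 246]
 [149 154 153 152 156 152 159 155 151 154 151 247 242 242 242 243 243 244]
 [175 155 159 157 160 158 157 160 157 157 191 248 245 244 244 245 245 245]
 [242 159 151 152 153 152 130 129 157 163 199 183 199 245 245 245 245 244]
 [236 239 241 243 178 148 125 148 203 255 141 118 195 241 240 241 240 241]
 [240 240 241 242 244 179 146 166 174 255 103 160 206 248 246 246 246 246]
 [234 236 237 238 239 242 189 170 151 156 112 171 200 245 243 243 244 244]
 [239 239 239 241 243 243 190 149 165 165 137 173 201 246 244 245 246 246]
 [240 240 240 241 241 242 195  98 102 106 105 173 200 248 245 246 246 246]
 [236 237 237 238 239 240 197 106  99 102  96 158 197 246 244 244 245 244]
 [240 240 239 240 241 242 198 107  99 104 106 154 197 247 245 245 245 245]
 [236 237 238 240 240 241 194 157  89  84  90  88 180 247 243 243 245 245]
 [240 240 241 241 241 242 207 208  87  88  87  88 183 249 245 243 244 245]
 [235 238 239 239 241 244 247 132  85  89  86  84  94 228 251 245 244 245]]
[[ 8.9  0.3 75.1]
 [-0.4  0.2 93. ]
 [-4.3  0.2 93.5]
 [-6.7  0.2 89.8]
 [ 5.2  0.4 48.6]
 [10.5  0.5 27.3]]
```

Relative to the keyhole, the key sits at about (+1.5, +1.5) mm in tool x and y. I'll correct that and descend to just above the mouth, then ease in.

{"op": "jog_arm", "data": {"series": [[[-1.5, -1.5, 0, 0, 0, 0, 0], [0, 0, 10, 0, 0, 0, 0], [0, 0, 8, 0, 0, 0, 0], [0, 0, 4, 0, 0, 0, 0], [0, 0, 2, 0, 0, 0, 0], [0, 0, 1, 0, 0, 0, 0], [0, 0, 0, 0, 0, 0, 0], [0, 0, 0, 0, 0, 0, 0], [0, 0, 0, 0, 0, 0, 0], [0, 0, 0, 0, 0, 0, 0]]]}}

```text
time_s: 19.6
eef_pos: [0.4549, -0.0207, 0.0917]
eef_rot: [0.0, -0.036, 0.999, -0.001]
wrist_force: [0.7, -0.1, 0.0]
opening: 0.079
grasp_force: 59.4
```

{"op": "jog_arm", "data": {"series": [[[0, 0, 1, 0, 0, 0, 0], [0, 0, 1, 0, 0, 0, 0], [0, 0, 1, 0, 0, 0, 0], [0, 0, 1, 0, 0, 0, 0], [0, 0, 1, 0, 0, 0, 0], [0, 0, 1, 0, 0, 0, 0], [0, 0, 0, 0, 0, 0, 0], [0, 0, 0, 0, 0, 0, 0], [0, 0, 0, 0, 0, 0, 0], [0, 0, 0, 0, 0, 0, 0]]]}}

```text
time_s: 20.6
eef_pos: [0.4547, -0.0206, 0.0855]
eef_rot: [-0.0, -0.036, 0.999, -0.001]
wrist_force: [-0.2, -0.8, -0.9]
opening: 0.08
grasp_force: 59.4
```

{"op": "jog_arm", "data": {"series": [[[0, 0, 1, 0, 0, 0, 0], [0, 0, 1, 0, 0, 0, 0], [0, 0, 1, 0, 0, 0, 0], [0, 0, 0, 0, 0, 0, 0], [0, 0, 1, 0, 0, 0, 0], [0, 0, 0, 0, 0, 0, 0], [0, 0, 0, 0, 0, 0, 0], [0, 0, 0, 0, 0, 0, 0], [0, 0, 0, 0, 0, 0, 0], [0, 0, 0, 0, 0, 0, 0]]]}}

```text
time_s: 21.6
eef_pos: [0.4548, -0.0207, 0.0815]
eef_rot: [-0.0, -0.036, 0.999, -0.001]
wrist_force: [0.4, -1.0, -1.5]
opening: 0.086
grasp_force: 59.3
```

{"op": "jog_arm", "data": {"series": [[[0, 0, 1, 0, 0, 0.05, 0], [0, 0, 1, 0, 0, -0.05, 0], [0, 0, 1, 0, 0, -0.05, 0], [0, 0, 1, 0, 0, 0.05, 0], [0, 0, 1, 0, 0, 0.05, 0], [0, 0, 0, 0, 0, -0.05, 0], [0, 0, 0, 0, 0, -0.05, 0], [0, 0, 0, 0, 0, 0.05, 0], [0, 0, 0, 0, 0, 0, 0], [0, 0, 0, 0, 0, 0, 0]]]}}

```text
time_s: 22.6
eef_pos: [0.455, -0.021, 0.0773]
eef_rot: [-0.0, -0.036, 0.999, -0.001]
wrist_force: [-2.3, -1.7, 6.2]
opening: 0.083
grasp_force: 60.4
```

{"op": "jog_arm", "data": {"series": [[[0, 0, 1, 0, 0, 0.05, 0], [0, 0, 1, 0, 0, -0.05, 0], [0, 0, 1, 0, 0, -0.05, 0], [0, 0, 1, 0, 0, 0.05, 0], [0, 0, 1, 0, 0, 0.05, 0], [0, 0, 0, 0, 0, -0.05, 0], [0, 0, 0, 0, 0, -0.05, 0], [0, 0, 0, 0, 0, 0.05, 0], [0, 0, 0, 0, 0, 0, 0], [0, 0, 0, 0, 0, 0, 0]]]}}

```text
time_s: 23.6
eef_pos: [0.4545, -0.0207, 0.0716]
eef_rot: [-0.0, -0.036, 0.999, -0.001]
wrist_force: [-1.8, -1.9, 3.1]
opening: 0.082
grasp_force: 59.7
```

{"op": "jog_arm", "data": {"series": [[[0, 0, 1, 0, 0, 0.05, 0], [0, 0, 1, 0, 0, -0.05, 0], [0, 0, 1, 0, 0, -0.05, 0], [0, 0, 1, 0, 0, 0.05, 0], [0, 0, 0.5, 0, 0, 0.05, 0], [0, 0, 0.5, 0, 0, -0.05, 0], [0, 0, 0.5, 0, 0, -0.05, 0], [0, 0, 0, 0, 0, 0.05, 0], [0, 0, 0, 0, 0, 0, 0], [0, 0, 0, 0, 0, 0, 0]]]}}

```text
time_s: 24.6
eef_pos: [0.4551, -0.0206, 0.0674]
eef_rot: [-0.0, -0.036, 0.999, -0.001]
wrist_force: [-6.8, 1.1, 15.2]
opening: 0.083
grasp_force: 61.9
```

{"op": "jog_arm", "data": {"series": [[[0, 0, 0.5, 0, 0, 0.05, 0], [0, 0, 0, 0, 0, -0.05, 0], [0, 0, 0.5, 0, 0, -0.05, 0], [0, 0, 0, 0, 0, 0.05, 0], [0, 0, 0, 0, 0, 0, 0], [0, 0, 0, 0, 0, 0, 0], [0, 0, 0, 0, 0, 0, 0], [0, 0, 0, 0, 0, 0, 0], [0, 0, 0, 0, 0, 0, 0], [0, 0, 0, 0, 0, 0, 0]]]}}

```text
time_s: 25.6
eef_pos: [0.4552, -0.0207, 0.0673]
eef_rot: [-0.0, -0.036, 0.999, -0.001]
wrist_force: [-10.2, 1.0, 25.2]
opening: 0.083
grasp_force: 63.4
```

```bash
python3 - <<'E'
from h import *
from bench import ctrl
w=ctrl.camera("wrist");o=ctrl.get_obs();q=rot(o["eef_rot"]);p=o["eef_pos"];print(p,o["wrist_force"],o["torque"])
L=q.inv().apply((cloud(w)-p).reshape(-1,3))*1000
r=np.hypot(L[:,0]-1.5,L[:,1]-1.5)
for a,b in((4,9.5),(11,16),(22,30)):
    P=L[(r>a)&(r<b)&(L[:,2]>5)&(L[:,0]>0)];print(a,b,len(P),np.percentile(P[:,2],[5,25,50,75,95]).round(1))
E
```

```text
[ 0.45527219 -0.020683    0.06728129] [-10.2476049    1.59859773  26.18765721] [ 0.32246361  1.93275096 -0.03442685]
4 9.5 247 [21.  21.6 22.  22.5 24.8]
11 16 517 [25.9 26.4 26.8 27.2 27.8]
22 30 1373 [27.3 29.2 42.9 48.6 55.2]
```

The collar top is 4.8 mm above the lock face and the push rises without travel, so the key is home. I'll ease the push and turn clockwise (+rz) in steps, watching the forces.

{"op": "jog_arm", "data": {"series": [[[0.5, 0, -0.7, 0, 0, 0, 0], [0, 0, 0, 0, 0, 0.08, 0], [0, 0, 0, 0, 0, 0.08, 0], [0, 0, 0, 0, 0, 0.08, 0], [0, 0, 0, 0, 0, 0.08, 0], [0, 0, 0, 0, 0, 0.08, 0], [0, 0, 0, 0, 0, 0.08, 0], [0, 0, 0, 0, 0, 0.08, 0], [0, 0, 0, 0, 0, 0, 0], [0, 0, 0, 0, 0, 0, 0]]]}}

```text
time_s: 26.65
eef_pos: [0.455, -0.021, 0.0673]
eef_rot: [0.001, 0.241, 0.97, -0.001]
wrist_force: [-5.6, 0.3, 16.9]
opening: 0.084
grasp_force: 62.1
```

{"op": "jog_arm", "data": {"series": [[[0, 0, 0, 0, 0, 0.08, 0], [0, 0, 0, 0, 0, 0.08, 0], [0, 0, 0, 0, 0, 0.08, 0], [0, 0, 0, 0, 0, 0.08, 0], [0, 0, 0, 0, 0, 0.08, 0], [0, 0, 0, 0, 0, 0.08, 0], [0, 0, 0, 0, 0, 0.08, 0], [0, 0, 0, 0, 0, 0.04, 0], [0, 0, 0, 0, 0, 0, 0], [0, 0, 0, 0, 0, 0, 0]]]}}

```text
time_s: 27.65
eef_pos: [0.4546, -0.0212, 0.0674]
eef_rot: [0.001, 0.517, 0.856, -0.001]
wrist_force: [-8.4, -1.3, 18.5]
opening: 0.084
grasp_force: 62.2
```

```bash
python3 - <<'E'
from bench import ctrl
o=ctrl.get_obs();print(o["q"],o["wrist_force"],o["torque"],o["opening"],o["grasp_force"])
E
```

```text
[-0.30656325  0.14424113  2.02581723 -0.00303167  0.97090654 -0.78881432] [-8.39054265 -1.3483095  18.45639204] [-0.23875915  1.47703544  0.06934397] 0.08382967484774943 62.222338914871216
```

{"op": "jog_arm", "data": {"series": [[[0, 0, 0, 0, 0, 0.08, 0], [0, 0, 0, 0, 0, 0.08, 0], [0, 0, 0, 0, 0, 0.08, 0], [0, 0, 0, 0, 0, 0.08, 0], [0, 0, 0, 0, 0, 0.08, 0], [0, 0, 0, 0, 0, 0.08, 0], [0, 0, 0, 0, 0, 0.06, 0], [0, 0, 0, 0, 0, 0.05, 0], [0, 0, 0, 0, 0, 0, 0], [0, 0, 0, 0, 0, 0, 0]]]}}

```text
time_s: 28.65
eef_pos: [0.4542, -0.0213, 0.0673]
eef_rot: [0.001, 0.744, 0.669, -0.001]
wrist_force: [-9.3, -2.1, 19.3]
opening: 0.084
grasp_force: 62.5
```

```bash
python3 - <<'E'
from h import *
from bench import ctrl
w=ctrl.camera("wrist");s=ctrl.camera("scene");o=ctrl.get_obs();q=rot(o["eef_rot"]);p=o["eef_pos"];print(p,o["wrist_force"],o["torque"],o["opening"],o["grasp_force"])
y=q.as_matrix()[:,1];print("y heading",np.degrees(np.arctan2(y[1],y[0])),"turned",np.radians(94.1)-np.arctan2(y[1],y[0]))
uv=proj(s,[.53,-.015,.03])[0].astype(int);c=s["frame"][uv[1]-38:uv[1]+37,uv[0]-50:uv[0]+50]
cv2.imwrite("pics/f.png",np.hstack([cv2.resize(w["frame"],(400,300)),cv2.resize(c,(400,300),interpolation=cv2.INTER_CUBIC)]))
L=q.inv().apply((cloud(w)-p).reshape(-1,3))*1000;r=np.hypot(L[:,0]-1.5,L[:,1]-1.5)
for a,b in((4,9.5),(11,16)):
    P=L[(r>a)&(r<b)&(L[:,2]>5)&(L[:,0]>0)];print(a,b,len(P),np.percentile(P[:,2],[5,50,95]).round(1))
S=cloud(s).reshape(-1,3);u=np.radians(4.1);B=(S-[.4548,-.0208,0])[:,:2]@np.array([[np.cos(u),-np.sin(u)],[np.sin(u),np.cos(u)]])*1000;B[:,0]-=62;h=S[:,2]*1000
for n,m in dict(jaw=(h>25)&(h<31.5)&(B[:,0]>-25)&(B[:,0]<14)&(abs(B[:,1])<24),block=(h>32)&(h<37)&(B[:,0]>5)&(B[:,0]<106)&(abs(B[:,1])<20)).items():
    print(n,m.sum(),np.percentile(B[m,0],[1,50,99]).round(1) if m.any() else "")
E
```

```text
[ 0.45426451 -0.02124841  0.06733595] [-8.67071205 -1.96635102 20.3278715 ] [-0.35418914  1.78330686  0.10219337] 0.08206619030918377 62.41255044937134
y heading -6.051673713846058 turned 1.747976457689671
4 9.5 207 [21.1 22.4 27.4]
11 16 532 [22.4 26.7 27.8]
jaw 31 [-18.    1.3  13.1]
block 228 [ 12.7  60.4 103.7]
```

View pics/f.png

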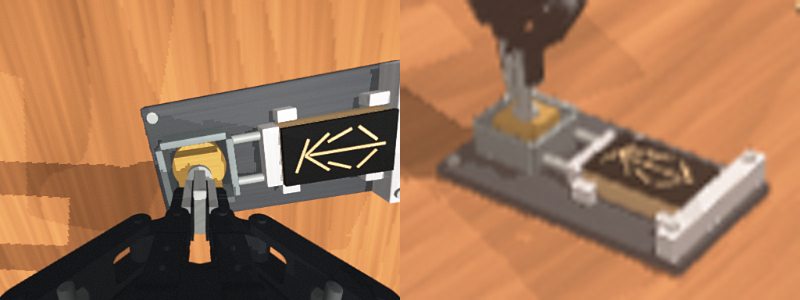

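The pictures show the jaw (left crop, column 272) closed up against the block (edge at 281) and the block at the end stop, with the key home. I'll add a small extra turn to cover the lag, then check.

{"op": "jog_arm", "data": {"series": [[[0, 0, 0, 0, 0, 0.02, 0], [0, 0, 0, 0, 0, 0.02, 0], [0, 0, 0, 0, 0, 0.02, 0], [0, 0, 0, 0, 0, 0, 0], [0, 0, 0, 0, 0, 0, 0], [0, 0, 0, 0, 0, 0, 0], [0, 0, 0, 0, 0, 0, 0], [0, 0, 0, 0, 0, 0, 0], [0, 0, 0, 0, 0, 0, 0], [0, 0, 0, 0, 0, 0, 0]]]}}

```text
time_s: 29.75
eef_pos: [0.4543, -0.0212, 0.0673]
eef_rot: [0.001, 0.763, 0.646, -0.001]
wrist_force: [-9.6, -2.0, 19.6]
opening: 0.081
grasp_force: 62.6
```

```bash
python3 - <<'E'
from h import *
from bench import ctrl
w=ctrl.camera("wrist");o=ctrl.get_obs();q=rot(o["eef_rot"]);p=o["eef_pos"];print(p,o["wrist_force"],o["torque"],o["opening"],o["grasp_force"])
y=q.as_matrix()[:,1];print("turned",np.radians(94.1)-np.arctan2(y[1],y[0]))
S=cloud(w).reshape(-1,3);u=np.radians(4.1);B=(S-[.4535,-.0195,0])[:,:2]@np.array([[np.cos(u),-np.sin(u)],[np.sin(u),np.cos(u)]])*1000;B[:,0]-=62;h=S[:,2]*1000
for n,m in dict(lock=(h>36.5)&(h<42)&(B[:,0]<-25)&(B[:,0]>-100),jaw=(h>28.5)&(h<33.5)&(B[:,0]>-12)&(B[:,0]<14)&(abs(B[:,1])<24),block=(h>34.8)&(h<38)&(B[:,0]>0)&(B[:,0]<98)&(abs(B[:,1])<24)).items():
    print(n,m.sum(),np.percentile(B[m,0],[1,50,99]).round(1),np.percentile(B[m,1],[1,99]).round(1),h[m].mean())
E
```

```text
[ 0.45422438 -0.02119191  0.06732856] [-9.47308415 -1.10272043 21.13956051] [-0.31689839  1.81665355  0.30398596] 0.07920335612321423 62.61240005493164
turned 1.8075683261535513
lock 3730 [-93.7 -57.2 -30.8] [-28.9  32.3] 39.23366243274676
jaw 1550 [-5.   2.2  9.4] [-23.3  23.6] 31.01784756653544
block 10190 [ 9.4 54.6 97. ] [-23.5  23.5] 36.613502969523786
```

The lock is at its end stop: the torque rose from 0.10 to 0.30 N m. The jaw face is at 9.4 mm, touching the block, and the key is home and gripped.

```bash
python3 -c "
from bench import ctrl
print(ctrl.hand_in())"
```

```text
the job is handed in; nothing more can be done
None
```

The job is handed in at about 30 s on the robot's clock: the block lies flat, face up, clamped between the jaw and the end stop, and the key is home, turned to the lock's end stop and still gripped. The hand-in call returned no verdict.

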